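# Pin the hold-down strap, then hold a depth gauge in the recess of a mould insert

## Robot

A 6-joint arm with a two-finger parallel gripper is mounted at the origin on a cart in front of the work surface, level with it; the furniture and walls round the work are solid. World frame = base frame: x ahead of the robot, y to its left, z up, the work surface at z = 0. Lengths are in m, angles in rad, forces in N, time in s.
With the tool pointing down it reaches from about 0.35 to 0.725 m from the base axis. Payload 4.3 kg.
Tool frame: the origin (TCP) lies on the centre line of the jaws, within the pads' length; the fingertips stand r.tip_extent ahead of it and the grasp point (between the pads) lies 11 mm behind it (r.tip_extent is the distance from the TCP to the fingertips, in m); z points along the fingers, y is the line along which they close (so a half turn about z gives the same grasp; the last joint's range is limited). The gripper opens to 85 mm and grips with 20 to 120 N. Pads are 22 mm wide; open, the fingers measure 114 mm over their backs; the gripper's body (76 mm by 85 mm) begins 54 mm behind the grasp point. The pads swing forward as they close: fully open they stand 13 mm farther back than shut.
Start: joints at [-1.322, 0.377, 0.081, 1.274, 0, 1.46], TCP at [0.202, -0.538, 0.239] pointing down, gripper open.
Joint ranges: [-2.72, 2.72], [-0.84, 1.66], [-1.02, 1.22], [-1.77, 2.12], [-1.37, 1.28], [-3.14, 3.14]. Speed limits (rad/s): [2.57, 2.57, 3.14, 3.14, 3.14, 3.14].

## Interface

Orientations are given as a rotation vector (axis times angle).
In Python, from station import r, imaging gives the robot as it stands. The module is installed in compiled form; this text tells all that it offers.
- The arm moves only by the shell command python3 -m creep 'ROWS'. ROWS is JSON, one flat list of numbers, 7 for each row, row after row: the shift along the world's x, y, z in cm, then the turn, a rotation vector about the world's x, y, z in rad, then the finger opening in cm, from 0 to 8.54. In form: [tx, ty, tz, wx, wy, wz, claw, tx, ty, tz, wx, wy, wz, claw, ...]. A call has 1 to 5 rows; each row is the pose to reach, as a shift and turn from the pose commanded when the call began; what a row does not reach only later rows make up. A row lasts 1/8 s, in which the tool goes at most 62.5 mm and 10.7 degrees, less where a joint would pass 70% of its speed; a pose out of reach is approached as far as the arm can. A call with a gripper value outside its range is refused whole. The fingers move at their own pace and stop on an object; the grip force is fixed at half the most. Time passes only in rows, so rows that repeat a pose let the fingers close. It gives the time, the measured TCP pose, the force, the opening and the grip force at its end, in the units of the state.
- r.get_state(): the state, without advancing time (a new reading comes with each control period).
- imaging.read_camera(name): name is "side" or "top"; returns the picture (420x560x3 uint8, red, green, blue); there is no depth.
- imaging.camera_info(name): a dict with "fx", "fy", "cx", "cy" (pixels), "world_from_camera" (4x4, takes a point from camera to world coordinates). Camera axes: x right, y down, z forward; pixel columns grow to the right and rows downward; lengths in m; the calibration is good to about 2 mm. A picture is of the moment at which its call begins. camera_info takes no time and is no camera call.
- r.job_done(): hands the job in; it is judged then, once.
The state is a dict: "time_s": time; "joint_pos": joint angles; "joint_velocities": joint speeds; "tau": joint torques, N m; "tcp_pos": TCP position; "eef_rot": TCP orientation; "force": force on the tool from outside, world axes, zero at the start; "torque": the same for the moment, N m; "finger_gap": finger opening in m; "grasp_force": force on a finger pad.
Only numpy, scipy, OpenCV 4.12 (cv2) and the standard library are available. Lean on these libraries where they do the work, as an engineer would, in place of code of your own. Each camera call takes 0.05 s, during which the arm holds its last target. There are 200 camera calls.

## Task

A mould insert sits in the sloping nest of the checking fixture: press the hinged hold-down strap fully down over it, then push the lock pin through the fork and the strap's eye until its collar meets the fork, so that the insert cannot shift. Then lift the dial depth gauge out of its stand and measure the ringed recess: hold the gauge's foot flat on the insert's sloping face with the plunger down in the recess, pressing only lightly (a few newtons, never over 40). Finish while still gripping the gauge there, and leave the other things on the bench where they are.

Things in the scene. Friction and masses are not known exactly. Their poses are not given: they have to be found in the camera images.
- insert: Loose bare-aluminium mould insert 92 x 104 x 18 mm (x, y, z), 0.45 kg, lying in the fixture's nest, whose 12 mm high steel rails frame it. The fixture slopes: its far end is higher, by 20 degrees. Origin: centre of the underside; x points up the slope away from the robot, y along the level direction to the left, z square out of the face.
- recess (a point): Centre of the mouth of the blind recess to measure, in the insert's top face (left of the strap): 16 mm wide, 8 mm deep, with an engraved ring of 25 mm round it. Axes as the insert's: z is square to the sloping face (20 degrees from vertical, leaning toward the robot). 64 x 20 mm of clear flat face lies about it with the long side along y.
- strap (a joint): Opening angle of the steel hold-down strap (rad): 0 = fully down (hard stop), at the start 0.5 to 0.9. Its hinge is stiff, so it stays where it is left; pressing takes 1 to 3 N. Closed, the strap lies along the slope, 16 mm wide, 10 mm thick, its top face 12 mm above the insert's.
- strap_hinge (a point): On the strap's hinge axis, at its far, upper end; the frame turns with the strap: y along the axis (level, to the left), -x along the strap to its free end, z out of its top face. Top face at z = +5 mm. At x = -134 mm the strap ends in a 20 mm square eye with a 10.5 mm hole along y, which comes to lie in the fork; press the strap down at x = -70 to -115 mm, clear of the fork.
- fork_mouth (a point): Centre of the outer mouth of the fork's hole, on the right (-y) face of the fork at the near, lower end of the fixture. 10.5 mm hole, level, along this frame's y; the pin goes in toward +y through cheek (9 mm), strap eye (19 mm), cheek (9 mm), 39 mm in all. x up the slope, z square to it (20 degrees from vertical). The cheeks stand 12 mm above the hole's axis.
- pin_collar (a point): Lock pin lying on the bench, 50 to 80 g; point on its axis at the collar's front face, 8 mm above the bench. x points along the pin to its nose: steel shank 8 mm thick, 50 mm long from here, the last 8 mm tapered to 3.6 mm. Behind: collar 15 mm wide, 3 mm long (x 0 to -3), then a black square grip 16 x 16 mm, 36 mm long (x -3 to -39).
- depth_gauge: Dial depth gauge, upright in its stand, 0.18 to 0.28 kg. Origin: centre of the flat underside of its foot, 18 mm above the bench; z up through the dial, x toward the dial's back (dial faces -x, the robot). Foot 20 x 64 x 10 mm (x, y, z). Round case 52 mm wide (y), 22 mm thick (x -9 to 13), centre at z = 48 mm; top at 85 mm. Grip the case by its rim, across y.
- gauge_stand: Fixed grey plastic stand, 50 x 92 x 26 mm, origin under its centre; the gauge's foot stands 8 mm deep in its 22 x 66 mm pocket, so lift the gauge straight up by more than 25 mm before moving sideways (the plunger hangs in a bore).
- plunger (a joint): How far the gauge's 5 mm thick spring plunger is pushed in (m). 0: it stands out 14 mm below the foot (as in the stand); 0.014: flush with the foot. With the foot flat on the face and the plunger on the bottom of the 8 mm recess it reads 0.006. Spring 0.5 to 1.3 N. The dial's needle turns with it.
- foam_pad: Stack of white foam pads 66 x 70 x 18 mm, bystander; origin under its centre.
- syringe: Plastic syringe 36 x 122 x 16 mm lying on the bench, bystander; origin under its centre.
- tape: Roll of white tape 66 x 66 x 19 mm lying flat, bystander; origin under its centre.

How it is judged:
By the outcome, as a careful person would: the job done as asked, in the order asked, and still so for the second after the job is handed in, while the arm keeps its last pose, push and grip.
It also fails if it takes over 61 s, if anything falls off the work surface, if the arm or the gripper's body presses on something with over 40 N, if the wrist force passes 120 N, or if a joint passes its speed limit or range.

## Working session

There is one attempt and no reset: what is moved stays moved. The work goes in short steps, Python scripts to look and compute and a shell command to move; the robot and the scene stay as the last step left them, time stands still between calls to the robot, and variables do not carry over. Pictures are saved under pics/ and viewed, at most 10 in all, crops included, and the job is handed in when it is done.

```bash
mkdir -p pics
python3 - <<'E'
from station import r, imaging
import cv2
for n in("side","top"):
    im=imaging.read_camera(n); cv2.imwrite(f"pics/{n}0.png",cv2.resize(im[:,:,::-1],None,fx=1.42,fy=1.42,interpolation=cv2.INTER_CUBIC)); i=imaging.camera_info(n); print(n,i)
s=r.get_state(); print(s, r.tip_extent)
E
```

```text
side {'fx': 421.49834212679957, 'fy': 421.49834212679957, 'cx': 276.6537991358622, 'cy': 215.06494412851413, 'world_from_camera': array([[ 0.99929204,  0.03351748, -0.01708815,  0.57603072],
       [ 0.03148195, -0.49628276,  0.86758994, -0.4485414 ],
       [ 0.02059887, -0.86751369, -0.49698661,  0.52890302],
       [ 0.        ,  0.        ,  0.        ,  1.        ]])}
top {'fx': 399.19174498246787, 'fy': 399.19174498246787, 'cx': 279.3597399675559, 'cy': 215.4396185287865, 'world_from_camera': array([[-0.0221171 , -0.99583596,  0.08843966,  0.49060397],
       [-0.99973859,  0.02151723, -0.00773062,  0.30073816],
       [ 0.00579545, -0.08858752, -0.99605154,  0.92737029],
       [ 0.        ,  0.        ,  0.        ,  1.        ]])}
{'time_s': 0.1, 'joint_pos': array([-1.32232290e+00,  3.78039700e-01,  7.98009158e-02,  1.27443580e+00,
        2.28156991e-05,  1.46050899e+00]), 'joint_velocities': array([ 0.00155983,  0.00015526,  0.00171659,  0.00011617, -0.00159486,
       -0.00031277]), 'tau': array([ 1.07277578e-03, -4.64694822e+01,  2.70582408e+01,  1.19481131e-02,
       -1.20895938e-04,  1.01402100e-05]), 'tcp_pos': array([ 0.20176844, -0.53782762,  0.23844199]), 'eef_rot': array([-3.08933877e+00, -5.60188122e-01,  1.67833255e-04]), 'force': array([-0.63290723,  0.06556684, -0.71228513]), 'torque': array([-0.00036986,  0.03246654,  0.06071876]), 'grasp_force': 0.0, 'finger_gap': 0.08516403770257909} 0.008
```

View pics/side0.png

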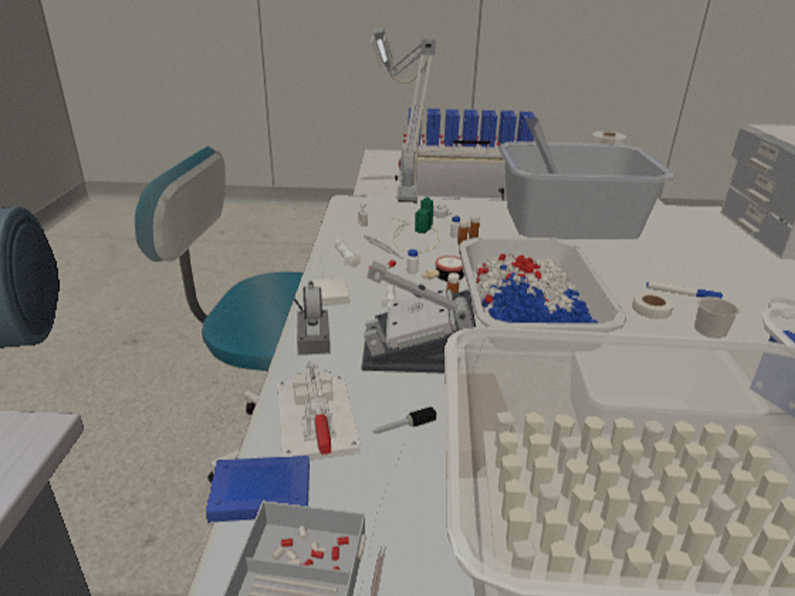

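View pics/top0.png

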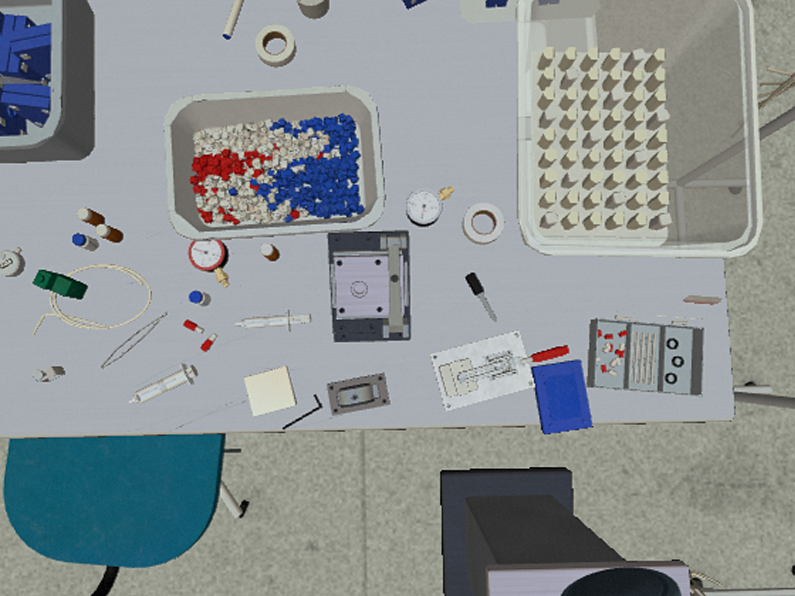

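The side view shows the strap raised with its free end towards the robot (370,268), the gauge in its stand (313,320) and the pin (374–436, 410–432). In the top view the fixture is at (370,287), the gauge at (357,394) and the pin runs from (472,275) to (495,320). Next I'll zoom in.

Run:
```python
import cv2,numpy as np
from station import imaging
for n,(x0,y0,w,h) in {"top":(220,155,140,140),"side":(200,178,150,130)}.items():
    im=imaging.read_camera(n)[:,:,::-1]; cv2.imwrite(f"pics/{n}raw.png",im)
    k=5 if n=="side" else 4.2
    c=cv2.resize(im[y0:y0+h,x0:x0+w],None,fx=k,fy=k,interpolation=cv2.INTER_CUBIC)
    for g in range(0,w,10):
        cv2.line(c,(int(g*k),0),(int(g*k),6 if (x0+g)%50 else 14),(0,0,255),1); 
        if g%20==0: cv2.putText(c,str(x0+g),(int(g*k),24),0,.4,(0,0,255),1)
    for g in range(0,h,10):
        cv2.line(c,(0,int(g*k)),(6,int(g*k)),(0,0,255),1)
        if g%20==0: cv2.putText(c,str(y0+g),(8,int(g*k)+4),0,.4,(0,0,255),1)
    cv2.imwrite(f"pics/{n}1.png",c[:600]); print(c.shape)
```

```text
(588, 588, 3)
(650, 750, 3)
```

View pics/top1.png

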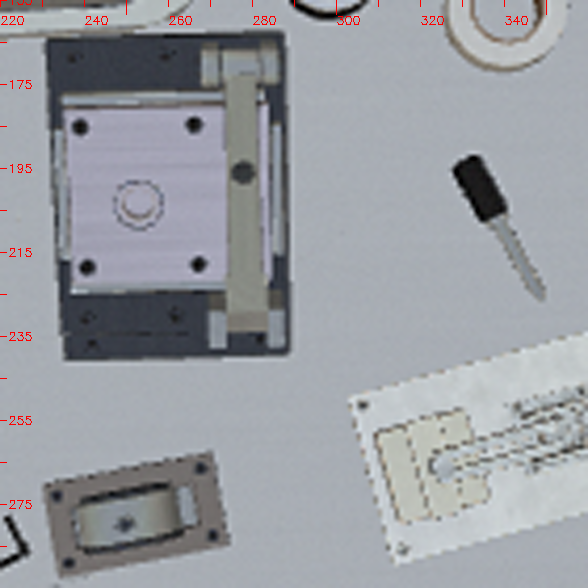

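View pics/side1.png

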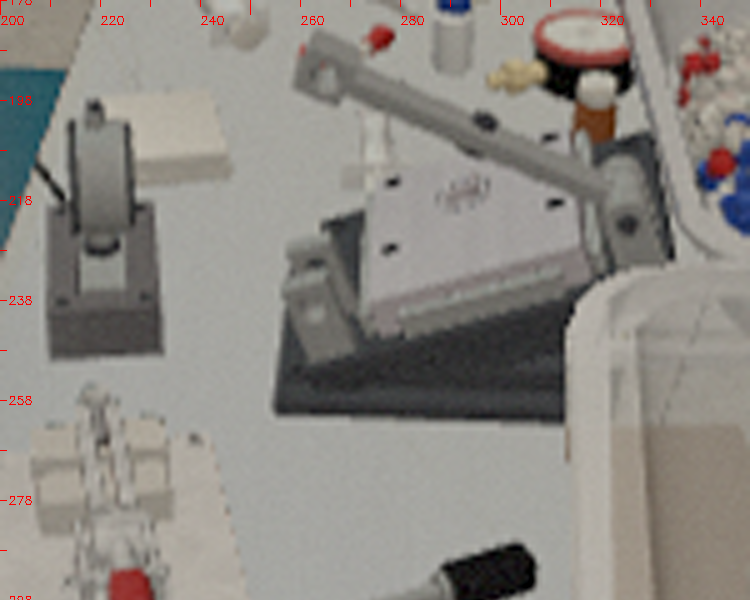

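```bash
cat > h.py <<'E'
import numpy as np
from station import r, imaging
from scipy.spatial.transform import Rotation as R
from scipy.optimize import least_squares
I={n:imaging.camera_info(n) for n in("top","side")}
def proj(n,P):
    i=I[n];T=np.linalg.inv(i["world_from_camera"]);c=np.atleast_2d(P)@T[:3,:3].T+T[:3,3]
    return np.c_[i["fx"]*c[:,0]/c[:,2]+i["cx"],i["fy"]*c[:,1]/c[:,2]+i["cy"]]
def onz(n,uv,z):
    i=I[n];T=i["world_from_camera"];d=T[:3,:3]@[(uv[0]-i["cx"])/i["fx"],(uv[1]-i["cy"])/i["fy"],1]
    return T[:3,3]+d*(z-T[2,3])/d[2]
tp=lambda x,y:(220+x/4.2,155+y/4.2)
sp=lambda x,y:(200+x/5,178+y/5)
def fixR(yaw): return (R.from_euler('z',yaw)*R.from_euler('y',-20,degrees=True)).as_matrix()
E
cat > fit.py <<'E'
from h import *
# insert frame points in mm
def pts(p):
    x,y,z,yaw,xh,ys,xr,yr,op=p
    M=fixR(yaw);W=lambda *v:np.array([x,y,z])+M@(np.array(v)/1000)
    c,s=np.cos(op),np.sin(op)
    eye=lambda dy,dz=0:W(xh-134*c-dz*-s*-1,ys+dy,25+134*s+dz*c)
    return [("top",W(46,52,18),tp(65,107)),("top",W(-46,52,18),tp(72,288)),("top",W(46,-52,18),tp(268,105)),("top",W(-46,-52,18),tp(272,287)),
    ("side",W(-46,-52,18),sp(362,302)),("side",W(46,-52,18),sp(585,248)),("side",W(-46,52,18),sp(372,175)),
    ("top",W(xr,yr,18),tp(138,203)),("side",W(xr,yr,18),sp(463,191)),
    ("side",W(xh-134,ys-19.5,25),sp(316,313)),("top",W(xh-134,ys,37),tp(247,330)),("side",W(xh,ys-19.5,25),sp(628,222)),
    ("side",eye(-9.5),sp(325,75))]
f=lambda p:np.concatenate([(proj(n,P)[0]-uv) for n,P,uv in pts(p)])
s=least_squares(f,[.5,.3,.05,0,60,-40,0,10,.7],x_scale=[.01,.01,.01,.1,10,10,10,10,.1],loss='soft_l1')
np.set_printoptions(precision=4,suppress=True)
print(s.x); print(f(s.x).reshape(-1,2).round(1).tolist())
x,y,z,yaw,xh,ys,xr,yr,op=s.x;M=fixR(yaw);W=lambda *v:np.array([x,y,z])+M@(np.array(v)/1000)
print("recess",W(xr,yr,18),"hinge",W(xh,ys,25),"forkmouth",W(xh-134,ys-19.5,25),"eye",W(xh-134*np.cos(op),ys,25+134*np.sin(op)))
n=onz("top",tp(541,298),.008);c=onz("top",tp(495,220),.008);g=onz("top",tp(468,157),.012)
print("pin nose,collar,end",n,c,g,np.linalg.norm(n-c),np.linalg.norm(g-c)); print("pin side collar",onz("side",sp(445,585),.008),"proj top->side",proj("side",c))
q=[onz("top",tp(*a),.026) for a in((45,487),(212,453),(230,543),(65,575))];print("stand",np.mean(q,0),[np.linalg.norm(q[i]-q[i-1]) for i in range(4)],np.arctan2(*( -(q[0]-q[1]+q[3]-q[2])[0],(q[0]-q[1]+q[3]-q[2])[1])))
print("blue/clamp",onz("top",tp(350,400),.0))
E
python3 fit.py
```

```text
[  0.6037   0.3346   0.0529   0.0015  68.4222 -38.647   -2.7995  16.4816
   0.7863]
[[-0.2, 0.7], [0.1, -0.9], [0.2, 0.1], [-0.0, -1.7], [0.2, 0.1], [-1.5, -0.7], [-0.1, 0.7], [-0.1, -0.2], [-0.2, 0.2], [-0.9, -0.8], [0.1, -0.7], [-0.1, 0.3], [0.2, 0.1]]
recess [0.5949 0.351  0.0688] hinge [0.6595 0.296  0.0998] forkmouth [0.5336 0.2763 0.0539] eye [0.5381 0.2958 0.1565]
pin nose,collar,end [0.5444 0.1338 0.008 ] [0.5881 0.1576 0.008 ] [0.6229 0.1719 0.012 ] 0.049714955462601004 0.03784648678475955
pin side collar [0.5906 0.1618 0.008 ] proj top->side [[287.5978 296.4444]]
stand [0.4328 0.356  0.026 ] [np.float64(0.04759995839129786), np.float64(0.0907284823840762), np.float64(0.04850052663038745), np.float64(0.0890771106355718)] 0.17220422401121382
blue/clamp [0.4909 0.2398 0.    ]
```

Everything fits the given sizes: strap length and fork are consistent, the pin measures 49.7 mm and the stand 48 x 90 mm. I'll check the container rim's clearance to the pin while starting the approach above the strap.

```bash
python3 - <<'E'
from h import *
a=[(520/1.42,250/1.42),(447/1.42,340/1.42)]
s=least_squares(lambda P:np.r_[proj("top",P)[0]-a[0],proj("side",P)[0]-a[1]],[.65,.1,.1]);print(s.x,s.fun)
E
python3 -m creep '[1.866,4.18,0.1,0,0,0.164,0, 3.732,8.36,0.2,0,0,0.328,0, 5.598,12.54,0.3,0,0,0.492,0, 7.464,16.72,0.4,0,0,0.656,0, 9.33,20.9,0.5,0,0,0.82,0]'
python3 -m creep '[1.866,4.18,0.1,0,0,0.164,0, 3.732,8.36,0.2,0,0,0.328,0, 5.598,12.54,0.3,0,0,0.492,0, 7.464,16.72,0.4,0,0,0.656,0, 9.33,20.9,0.5,0,0,0.82,0]'
```

```text
[0.62924576 0.12353083 0.15871858] [ 0.06540174  1.58507338  1.29924966 -0.16709316]
time_s: 0.82
tcp_pos: [0.2955, -0.3279, 0.2442]
eef_rot: [2.607, 1.753, 0.0]
force: [0.2, -0.2, -0.3]
finger_gap: 0.0001
grasp_force: 0.0
time_s: 1.45
tcp_pos: [0.3889, -0.119, 0.2494]
eef_rot: [1.692, 2.647, 0.0]
force: [0.9, 0.5, -1.1]
finger_gap: 0.0001
grasp_force: 0.0
```

```bash
python3 -m creep '[1.866,4.18,0.1,0,0,0.164,0, 3.732,8.36,0.2,0,0,0.328,0, 5.598,12.54,0.3,0,0,0.492,0, 7.464,16.72,0.4,0,0,0.656,0, 9.33,20.9,0.5,0,0,0.82,0]' | head -2
python3 -m creep '[1.866,4.18,0,0,0,0.164,0, 3.732,8.36,0,0,0,0.328,0, 5.598,12.54,0,0,0,0.492,0, 7.464,16.72,0,0,0,0.656,0, 9.33,20.7,0,0,0,0.82,0]' | head -4
python3 -m creep '[0,0,-3,0,0,0,0, 0,0,-6,0,0,0,0, 0,0,-9,0,0,0,0, 0,0,-11,0,0,0,0, 0,0,-13,0,0,0,0]'
python3 -m creep '[0,0,-1,0,0,0,0, 0,0,-2,0,0,0,0, 0,0,-2.8,0,0,0,0, 0,0,-3.2,0,0,0,0, 0,0,-3.6,0,0,0,0]'
```

```text
time_s: 2.08
tcp_pos: [0.4821, 0.0901, 0.2543]
time_s: 2.7
tcp_pos: [0.5755, 0.297, 0.254]
eef_rot: [0.782, -3.043, 0.0]
force: [0.4, -0.1, 0.5]
time_s: 3.32
tcp_pos: [0.5746, 0.2956, 0.1235]
eef_rot: [0.773, -3.044, -0.0]
force: [-1.1, 0.4, 2.2]
finger_gap: -0.0001
grasp_force: 0.9
time_s: 3.95
tcp_pos: [0.5761, 0.2957, 0.0888]
eef_rot: [-0.772, 3.043, -0.0]
force: [0.9, 0.1, 2.8]
finger_gap: 0.0
grasp_force: 0.8
```

```bash
python3 -m creep '[0,0,-0.2,0,0,0,0, 0,0,-0.4,0,0,0,0]' | sed -n 2,4p
python3 -m creep '[0,0,-0.1,0,0,0,0, 0,0,-0.2,0,0,0,0]' | sed -n 2,4p
```

```text
tcp_pos: [0.5754, 0.2957, 0.0845]
eef_rot: [-0.773, 3.044, 0.0]
force: [0.2, -1.1, 5.0]
tcp_pos: [0.5758, 0.2958, 0.0841]
eef_rot: [-0.772, 3.043, 0.0]
force: [-1.7, -1.3, 13.3]
```

```bash
python3 -m creep '[0,0,3,0,0,0,0, 0,-2,7,0,0,0,2, 0,-5,8,0,0,0,4, 1.5,-9,8,0,0,-0.03,4, 3,-12.8,8,0,0,-0.045,4]' | sed -n 1,4p
python3 - <<'E'
from h import *
import cv2
for n,(x0,y0,x1,y1),z in(("top",(322,186,352,232),.016),("side",(285,280,312,302),.016)):
    im=cv2.imread(f"pics/{n}raw.png"); g=im.max(2)[y0:y1,x0:x1]
    bg=np.median(g) if n=="top" else 170
    w=np.clip(1-g/float(bg),0,1); w[w<.6]=0
    ys,xs=np.nonzero(w); ww=w[ys,xs]; c=np.r_[np.average(xs,weights=ww)+x0,np.average(ys,weights=ww)+y0]
    C=np.cov(np.c_[xs,ys].T,aweights=ww); e=np.linalg.eigh(C)[1][:,1]
    a,b=onz(n,c-5*e,z if n=="top" else .010),onz(n,c+5*e,z if n=="top" else .010); print(n,c,(a+b)/2,np.degrees(np.arctan2(*(b-a)[1::-1])),len(xs))
E
```

```text
time_s: 5.08
tcp_pos: [0.6049, 0.1667, 0.1623]
eef_rot: [0.704, -3.061, -0.001]
force: [0.3, 0.7, 0.1]
top [333.71484471 199.44558572] [0.60578774 0.16774741 0.016     ] -153.17244205400453 107
side [297.90825915 292.83151995] [0.60730827 0.16657702 0.01      ] -153.06486919690738 166
```

```bash
python3 -m creep '[0.1,0,-3,0,0,0.018,4, 0.1,0,-6,0,0,0.018,4, 0.1,0,-8,0,0,0.018,4, 0.1,0,-10,0,0,0.018,4, 0.1,0,-11.5,0,0,0.018,4]' | sed -n 1,4p
python3 -m creep '[0,0,-1,0,0,0,4, 0,0,-2,0,0,0,4, 0,0,-3,0,0,0,4, 0,0,-3.5,0,0,0,4, 0,0,-3.5,0,0,0,4]' | sed -n 1,4p
python3 -m creep '[0,0,0,0,0,0,0.5, 0,0,0,0,0,0,0.5, 0,0,0,0,0,0,0.5, 0,0,0,0,0,0,0.5]'
```

```text
time_s: 5.7
tcp_pos: [0.6051, 0.1675, 0.0459]
eef_rot: [0.731, -3.053, -0.001]
force: [-0.5, -0.7, -0.6]
time_s: 6.32
tcp_pos: [0.6059, 0.1675, 0.012]
eef_rot: [0.732, -3.055, -0.0]
force: [0.6, 0.5, -0.1]
time_s: 6.82
tcp_pos: [0.6067, 0.1677, 0.013]
eef_rot: [-0.731, 3.054, 0.0]
force: [-1.3, -0.6, 5.1]
finger_gap: 0.0143
grasp_force: 61.6
```

```bash
python3 -m creep '[0,0,2,0,0,0,0.5, -1,0.5,4,0,0,0,0.5, -3,0.5,7,0,0,-0.17,0.5, -5,1,8,0,0,-0.34,0.5, -7,1.5,8,0,0,-0.51,0.5]' | sed -n 1,6p
python3 -m creep '[0,0,0,0,0,-0.18,0.5, 0,0,0,0,0,-0.36,0.5, 0,0,0,0,0,-0.54,0.5, 0,0,0,0,0,-0.72,0.5, 0,0,0,0,0,-0.9,0.5]' | sed -n 1,4p
python3 -m creep '[0,0,0,0,0,-0.18,0.5, 0,0,0,0,0,-0.36,0.5, 0,0,0,0,0,-0.54,0.5, 0,0,0,0,0,-0.63,0.5, 0,0,0,0,0,-0.63,0.5]'
python3 - <<'E'
from h import *
import cv2
np.set_printoptions(precision=4,suppress=True)
o=[]
for n,(u,v) in{"side":(262,240),"top":(285,240)}.items():
    im=imaging.read_camera(n)[:,:,::-1]; cv2.imwrite(f"pics/{n}raw2.png",im)
    c=cv2.resize(im[v-45:v+55,u-50:u+50],None,fx=4,fy=4,interpolation=cv2.INTER_CUBIC); o.append(c)
cv2.imwrite("pics/pre.png",np.hstack(o))
s=r.get_state();print(R.from_rotvec(s["eef_rot"]).as_matrix())
E
```

```text
time_s: 7.45
tcp_pos: [0.5359, 0.1832, 0.0941]
eef_rot: [0.071, 3.138, 0.001]
force: [0.8, -0.2, -0.8]
finger_gap: 0.0139
grasp_force: 61.0
time_s: 8.07
tcp_pos: [0.5353, 0.1829, 0.0927]
eef_rot: [-1.43, -2.797, -0.0]
force: [0.5, -0.1, -1.5]
time_s: 8.7
tcp_pos: [0.5355, 0.1828, 0.0926]
eef_rot: [-2.219, -2.224, 0.0]
force: [-0.5, 0.6, -1.3]
finger_gap: 0.0142
grasp_force: 61.0
[[-0.0027  1.      0.    ]
 [ 1.      0.0027  0.0001]
 [ 0.0001  0.     -1.    ]]
```

View pics/pre.png

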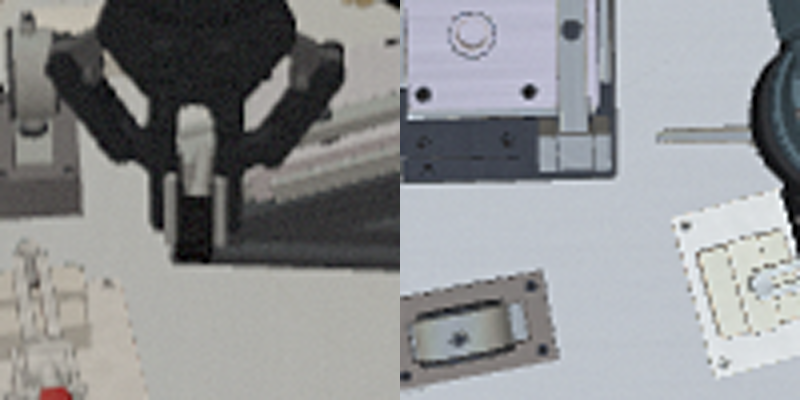

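The side view (left) shows the pin held and pointing to +y, with the nose at about (195,105) and the strap flush in the fork. In the top view (right) the pin runs from (658,138) to (745,133) and the fork is at (575,153). Next I'll work out the camera bias and the heading error.

Run:
```python
from h import *
import cv2
np.set_printoptions(precision=4,suppress=True)
im=cv2.imread("pics/topraw2.png").astype(float).max(2)
print(im[224:235,296:326:2].astype(int))
# shank centre row per column
for c in range(301,323,3):
    col=im[223:236,c];bg=np.median(np.r_[col[:3],col[-3:]]);w=np.abs(col-bg);w[w<12]=0
    if w.sum(): 
        v=223+np.average(np.arange(13),weights=w);print(c,round(v,2),onz("top",(c,v),.0876))
print("side nose pred",proj("side",[.5355,.2538,.0876]),proj("side",[.5355,.2038,.0876]),"top nose pred",proj("top",[.5355,.2538,.0876]))
print("hole pred",proj("side",[.5336,.2763,.0539]))
a=cv2.imread("pics/sideraw.png")[228:254,250:276];b=cv2.imread("pics/sideraw2.png")[212:256,245:280]
cv2.imwrite("pics/z.png",np.hstack([cv2.resize(a,(390,390),interpolation=cv2.INTER_CUBIC),cv2.resize(b,(350,440),interpolation=cv2.INTER_CUBIC)[:390]]))
```

```text
[[201 202 203 203 202 203 204 203 203 201 204 203 207 107  23]
 [203 204 204 205 204 205 205 205 204 206 204 207 206 106  29]
 [202 203 207 206 204 206 206 205 205 205 152 156 159  64  25]
 [202 205 196 146 134 131 119 131 138 135 139 137 145 112  24]
 [202 200 148 159 158 160 162 165 166 166 167 167 170 170  22]
 [205 200 171 167 162 162 167 168 168 166 168 166 168 163  22]
 [205 199 175 167 149 148 149 157 155 153 155 165 162 129  23]
 [202 205 206 208 211 209 208 207 208 209 207 207 208 175  26]
 [203 206 206 204 204 204 204 205 207 203 204 205 205 211 111]
 [205 206 203 205 204 203 202 205 205 205 203 204 203 205 113]
 [203 204 202 204 205 202 202 205 204 203 203 204 202 204 204]]
301 228.35 [0.5369 0.2492 0.0876]
304 228.38 [0.5367 0.2429 0.0876]
307 228.25 [0.5368 0.2366 0.0876]
310 228.29 [0.5366 0.2303 0.0876]
313 228.32 [0.5364 0.224  0.0876]
316 227.85 [0.5372 0.2176 0.0876]
319 227.85 [0.5371 0.2113 0.0876]
322 228.75 [0.5351 0.205  0.0876]
side nose pred [[262.6872 231.7946]] [[261.0722 246.0251]] top nose pred [[298.8572 229.0536]]
hole pred [[262.3553 239.8599]]
```

View pics/z.png

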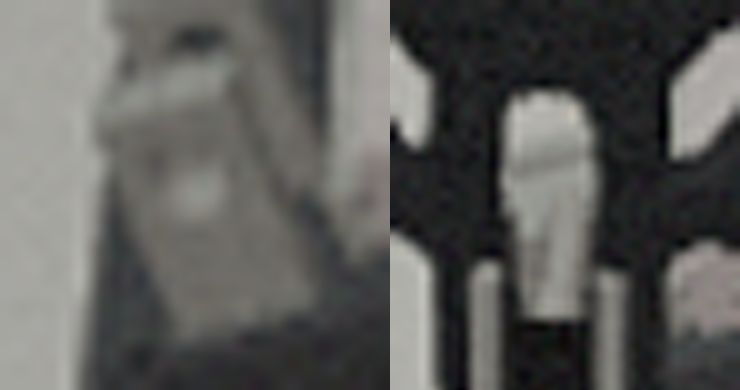

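The hole sits at about (262.5,240.3) in the raw side image, matching the prediction of (262.4,239.9). The pin is level and its heading is true, so I'll align it and advance.

```bash
python3 -m creep '[-0.2,0,-1.5,0,0,0,0.5, -0.2,0,-3,0,0,0,0.5, -0.2,0.5,-3.4,0,0,0,0.5, -0.2,1.2,-3.4,0,0,0,0.5, -0.2,1.5,-3.4,0,0,0,0.5]' | sed -n 1,4p
python3 -m creep '[0,0.4,0,0,0,0,0.5, 0,0.8,0,0,0,0,0.5, 0,1.2,0,0,0,0,0.5, 0,1.2,0,0,0,0,0.5]' | sed -n 1,5p
```

```text
time_s: 9.43
tcp_pos: [0.5345, 0.1983, 0.0586]
eef_rot: [2.219, 2.223, 0.001]
force: [-0.4, 0.1, -0.2]
time_s: 9.93
tcp_pos: [0.5342, 0.2099, 0.0584]
eef_rot: [2.22, 2.223, 0.0]
force: [0.4, 0.2, -0.4]
finger_gap: 0.0145
```

```bash
for i in 1; do python3 -m creep '[0,0.3,0,0,0,0,0.5, 0,0.6,0,0,0,0,0.5, 0,0.8,0,0,0,0,0.5, 0,0.8,0,0,0,0,0.5]' | sed -n 1,5p; done
python3 -m creep '[0,0.3,0,0,0,0,0.5, 0,0.6,0,0,0,0,0.5, 0,0.6,0,0,0,0,0.5]' | sed -n 1,5p
```

```text
time_s: 10.42
tcp_pos: [0.534, 0.2178, 0.0582]
eef_rot: [-2.22, -2.223, 0.0]
force: [-0.9, 0.8, -0.3]
finger_gap: 0.0142
time_s: 10.8
tcp_pos: [0.534, 0.224, 0.0583]
eef_rot: [-2.22, -2.223, -0.0]
force: [0.3, -0.0, -2.2]
finger_gap: 0.0143
```

```bash
python3 -m creep '[0,0.3,0,0,0,0,0.5, 0,0.6,0,0,0,0,0.5, 0,0.9,0,0,0,0,0.5, 0,1.0,0,0,0,0,0.5]' | sed -n 2,5p
python3 -m creep '[0,0.3,0,0,0,0,0.5, 0,0.6,0,0,0,0,0.5, 0,0.9,0,0,0,0,0.5, 0,1.0,0,0,0,0,0.5]' | sed -n 2,5p
python3 -m creep '[0,0.3,0,0,0,0,0.5, 0,0.6,0,0,0,0,0.5, 0,0.8,0,0,0,0,0.5, 0,0.8,0,0,0,0,0.5]' | sed -n 2,5p
```

```text
tcp_pos: [0.534, 0.2338, 0.0583]
eef_rot: [2.22, 2.223, -0.0]
force: [-1.7, -0.4, -1.7]
finger_gap: 0.0144
tcp_pos: [0.534, 0.2438, 0.0582]
eef_rot: [-2.22, -2.223, 0.0]
force: [-0.7, -0.6, -1.0]
finger_gap: 0.0141
tcp_pos: [0.534, 0.2519, 0.0583]
eef_rot: [-2.22, -2.223, -0.0]
force: [-1.7, 0.5, -1.5]
finger_gap: 0.0142
```

Collar at about .273, so about 3 mm remain. I'll push gently to contact.

```bash
python3 -m creep '[0,0.15,0,0,0,0,0.5, 0,0.3,0,0,0,0,0.5, 0,0.3,0,0,0,0,0.5]' | sed -n 2,5p
python3 -m creep '[0,0.15,0,0,0,0,0.5, 0,0.15,0,0,0,0,0.5]' | sed -n 2,5p
python3 -m creep '[0,0.1,0,0,0,0,0.5, 0,0.1,0,0,0,0,0.5]' | sed -n 2,5p
```

```text
tcp_pos: [0.5339, 0.2546, 0.0582]
eef_rot: [-2.22, -2.223, 0.0]
force: [-1.7, -1.1, -0.7]
finger_gap: 0.014
tcp_pos: [0.5339, 0.2561, 0.0582]
eef_rot: [-2.22, -2.223, 0.0]
force: [-1.7, -1.4, -2.1]
finger_gap: 0.0142
tcp_pos: [0.5339, 0.2563, 0.0582]
eef_rot: [2.22, 2.221, -0.002]
force: [-2.2, -4.5, -0.9]
finger_gap: 0.0141
```

```bash
python3 -m creep '[0,0.1,0,0,0,0,0.5, 0,0.1,0,0,0,0,0.5]' | sed -n 2,5p
python3 -m creep '[0,0.1,0,0,0,0,0.5, 0,0.1,0,0,0,0,0.5]' | sed -n 2,5p
```

```text
tcp_pos: [0.5339, 0.2563, 0.0582]
eef_rot: [2.22, 2.22, -0.004]
force: [-3.3, -7.1, 0.1]
finger_gap: 0.0142
tcp_pos: [0.5339, 0.2564, 0.0582]
eef_rot: [2.219, 2.218, -0.007]
force: [-2.3, -8.6, 1.9]
finger_gap: 0.0143
```

Collar is seated: the tool stalls and the force builds. I'll relax, release, retreat and head for the gauge.

```bash
python3 -m creep '[0,-0.3,0,0,0,0,0.5, 0,-0.3,0,0,0,0,3, 0,-0.3,0,0,0,0,3, 0,-0.3,2,0,0,0,3, 0,-0.3,5,0,0,0,3]' | sed -n 2,5p
python3 -m creep '[0,0,3,0,0,0.1,5, -2,2,6,0,0,0.27,8.5, -4,4,6,0,0,0.44,8.5, -6,6,6,0,0,0.62,8.5, -8,8,6,0,0,0.8,8.5]' | sed -n 2,4p
python3 -m creep '[-1,1,0,0,0,0.18,8.5, -1.95,2.3,0,0,0,0.36,8.5, -1.95,2.3,0,0,0,0.54,8.5, -1.95,2.3,0,0,0,0.72,8.5, -1.95,2.3,0,0,0,0.943,8.5]'
python3 - <<'E'
from h import *
import cv2
o=[]
for n,(u,v) in{"side":(250,230),"top":(285,235)}.items():
    im=imaging.read_camera(n)[:,:,::-1]; cv2.imwrite(f"pics/{n}raw3.png",im)
    o.append(cv2.resize(im[v-50:v+50,u-50:u+50],None,fx=4,fy=4,interpolation=cv2.INTER_CUBIC))
cv2.imwrite("pics/pin.png",np.hstack(o))
E
```

```text
tcp_pos: [0.5341, 0.2564, 0.1085]
eef_rot: [-2.22, -2.222, -0.0]
force: [0.0, 0.7, -0.7]
finger_gap: 0.0298
tcp_pos: [0.4544, 0.3375, 0.1692]
eef_rot: [1.17, 2.914, 0.004]
force: [-0.1, 0.1, 0.2]
time_s: 15.55
tcp_pos: [0.4353, 0.3601, 0.1691]
eef_rot: [-0.226, 3.131, 0.003]
force: [-0.7, -0.8, -0.1]
finger_gap: 0.0846
grasp_force: 0.0
```

View pics/pin.png

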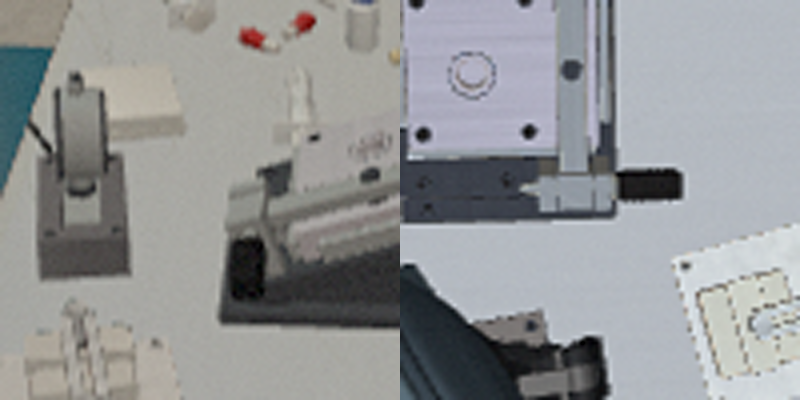

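The pin is fully home: the grip is flush against the fork and the nose shows on the far side at (528,187). The gauge is undisturbed at (80,130) in the side view. Descending on it.

```bash
python3 -m creep '[0,-0.4,-2,0,0,0.028,8.5, 0,-0.4,-4.5,0,0,0.028,8.5, 0,-0.4,-7,0,0,0.028,8.5, 0,-0.4,-9,0,0,0.028,8.5, 0,-0.4,-10,0,0,0.028,8.5]' | sed -n 2,4p
python3 -m creep '[0,0,-0.8,0,0,0,8.5, 0,0,-1.4,0,0,0,8.5, 0,0,-1.4,0,0,0,8.5]' | sed -n 2,4p
python3 -m creep '[0,0,0,0,0,0,3, 0,0,0,0,0,0,3, 0,0,0,0,0,0,3, 0,0,0,0,0,0,3, 0,0,0,0,0,0,3]'
```

```text
tcp_pos: [0.4344, 0.3551, 0.0675]
eef_rot: [0.256, -3.131, 0.0]
force: [-0.2, 0.4, 0.5]
tcp_pos: [0.4347, 0.3551, 0.0543]
eef_rot: [-0.259, 3.131, 0.0]
force: [-0.9, 0.3, 0.9]
time_s: 17.27
tcp_pos: [0.4355, 0.3587, 0.0562]
eef_rot: [-0.262, 3.128, 0.012]
force: [-2.4, 6.2, 4.3]
finger_gap: 0.0504
grasp_force: 62.3
```

```bash
python3 -m creep '[0,0.35,0,0,0,0,3, 0,0.35,1,0,0,0,3, 0,0.35,3,0,0,0,3, 0,0.35,6,0,0,0,3, 0,0.35,10,0,0,0,3]'
python3 -m creep '[2,0,0.5,0,0,-0.05,3, 5,0,1,0,0,-0.1,3, 8,-0.3,1,0,0,-0.15,3, 11,-0.5,1,0,0,-0.166,3, 13.3,-0.7,1,0,0,-0.166,3]' |sed -n 2,4p
python3 -m creep '[0,0,0,0,-0.09,0,3, 0,0,0,0,-0.18,0,3, 0,0,0,0,-0.27,0,3, 0,0,0,0,-0.349,0,3, 0,0,0,0,-0.349,0,3]'
python3 - <<'E'
from h import *
import cv2
np.set_printoptions(precision=4,suppress=True)
o=[]
for n,(u,v) in{"side":(290,205),"top":(255,205)}.items():
    im=imaging.read_camera(n)[:,:,::-1]; cv2.imwrite(f"pics/{n}raw4.png",im)
    o.append(cv2.resize(im[v-50:v+50,u-50:u+50],None,fx=4,fy=4,interpolation=cv2.INTER_CUBIC))
cv2.imwrite("pics/g.png",np.hstack(o))
s=r.get_state();M=R.from_rotvec(s["eef_rot"]).as_matrix();print(M)
P=s["tcp_pos"]+M@[0,0,.0382]
F=fixR(.0015)
for dx,dy,dz in((-10,-32,0),(-10,-32,10),(10,-32,0),(0,0,-14)):
    q=P+F@(np.array([dx,dy,dz])/1000);print("side crop px",(proj("side",q)[0]-[240,155])*4)
E
```

```text
time_s: 17.9
tcp_pos: [0.4336, 0.3576, 0.1543]
eef_rot: [0.259, -3.128, 0.003]
force: [0.8, 0.9, -3.2]
finger_gap: 0.0503
grasp_force: 63.1
tcp_pos: [0.5685, 0.3509, 0.1641]
eef_rot: [-0.002, -3.141, 0.001]
force: [0.6, 0.5, -1.6]
time_s: 19.15
tcp_pos: [0.5647, 0.3506, 0.1629]
eef_rot: [-0.002, 2.797, -0.002]
force: [-0.2, -0.8, -1.8]
finger_gap: 0.0502
grasp_force: 63.2
[[-0.9403  0.0003  0.3403]
 [ 0.0002  1.     -0.0005]
 [-0.3403 -0.0004 -0.9403]]
side crop px [167.6407 180.3507]
side crop px [161.4493 163.8731]
side crop px [204.686  169.7077]
side crop px [194.8813 169.4372]
```

View pics/g.png

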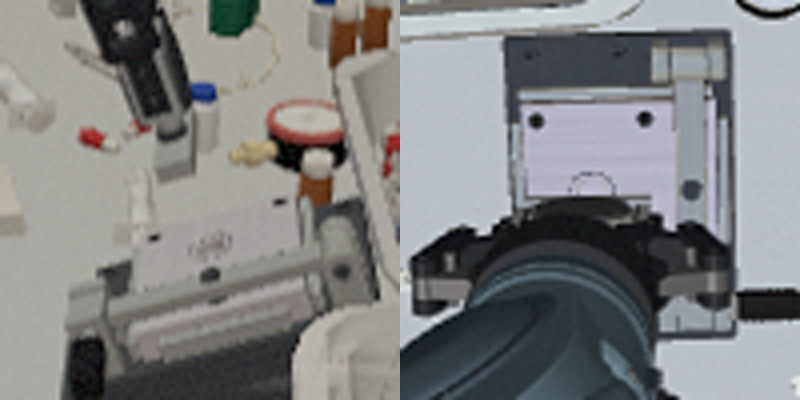

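Side view: the gauge is held with its foot at (155–195, 172–180), about 3 mm nearer the robot than TCP-centred, and the recess is at (210,245). Top view: the gripper is over the insert's lower half. I'll go to about 4 mm plunger clearance and check again.

```bash
python3 -m creep '[0.5,0,-1,0,0,0,3, 1,0,-2,0,0,0,3, 1.5,0,-3,0,0,0,3, 1.5,0,-3.6,0,0,0,3, 1.5,0,-3.95,0,0,0,3, 1.5,0,-3.95,0,0,0,3]' || true
python3 -m creep '[0.5,0,-1,0,0,0,3, 1,0,-2,0,0,0,3, 1.5,0,-3,0,0,0,3, 1.5,0,-3.6,0,0,0,3, 1.5,0,-3.95,0,0,0,3]' | sed -n 2,4p
python3 - <<'E'
from h import *
import cv2
s=r.get_state();print(s["tcp_pos"],s["eef_rot"])
im=imaging.read_camera("side")[:,:,::-1]; cv2.imwrite("pics/sideraw5.png",im)
cv2.imwrite("pics/g2.png",cv2.resize(im[185:235,260:320],None,fx=12,fy=12,interpolation=cv2.INTER_CUBIC))
F=fixR(.0015)
rec=np.array([.5949,.351,.0688]); P=s["tcp_pos"]+F@[-.005,0,-.0382]
k=lambda q:((proj("side",q)[0]-[260,185])*12).round()
print("recess",k(rec),"plunger tip",k(P+F@[0,0,-.014]),"foot corners",[k(P+F@(np.array(v)/1000)) for v in((-10,-32,0),(10,-32,0),(10,-32,10),(-10,-32,10))])
E
```

```text
tcp_pos: [0.5823, 0.3513, 0.1239]
eef_rot: [0.0, 2.794, -0.001]
force: [-0.5, -0.3, -2.0]
[0.58230206 0.35134856 0.12390221] [ 3.09121124e-04  2.79370558e+00 -5.88178119e-04]
recess [389. 377.] plunger tip [393. 356.] foot corners [array([315., 395.]), array([424., 365.]), array([407., 317.]), array([297., 348.])]schema error: expected 1 to 5 rows
```

View pics/g2.png

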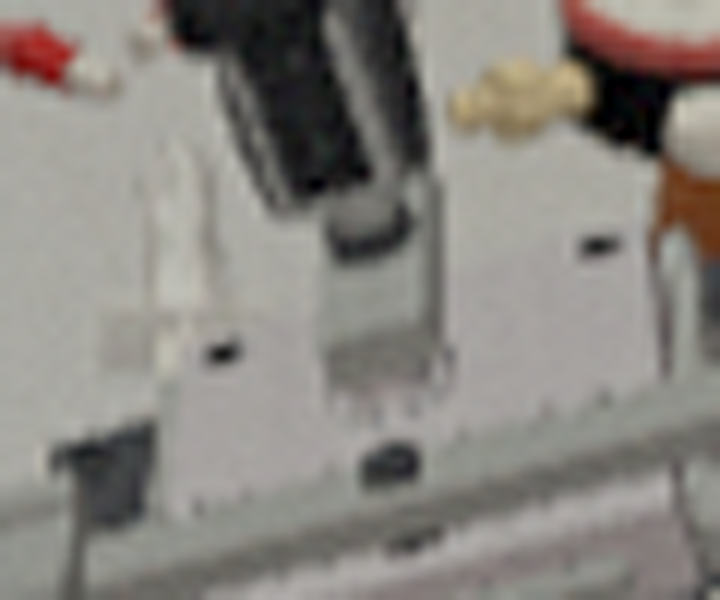

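The foot's near face is at (330–432, 330–392), about 11 px right of the prediction. That puts the plunger about 3.5 mm too far up the slope and its tip about 3 mm above the face. I'll correct and go down along the normal.

```bash
python3 -m creep '[-0.33,0,-0.1,0,0,0,3, -0.26,0,-0.3,0,0,0,3, -0.16,0,-0.58,0,0,0,3, -0.06,0,-0.86,0,0,0,3, 0.01,0,-1.05,0,0,0,3]' | sed -n 2,4p
python3 -m creep '[0.07,0,-0.19,0,0,0,3, 0.14,0,-0.38,0,0,0,3, 0.14,0,-0.38,0,0,0,3]' | sed -n 2,4p
python3 -m creep '[0.03,0,-0.09,0,0,0,3, 0.03,0,-0.09,0,0,0,3]' | sed -n 2,4p
```

```text
tcp_pos: [0.5828, 0.3515, 0.1141]
eef_rot: [0.0, 2.793, 0.0]
force: [-0.5, 0.6, -1.3]
tcp_pos: [0.5842, 0.3516, 0.1105]
eef_rot: [0.0, 2.793, 0.0]
force: [-1.2, -0.1, -2.6]
tcp_pos: [0.5845, 0.3516, 0.1097]
eef_rot: [0.0, 2.792, 0.0]
force: [0.3, 0.2, -2.3]
```

```bash
for i in 1; do
python3 -m creep '[0.03,0,-0.09,0,0,0,3, 0.03,0,-0.09,0,0,0,3]' | sed -n 2,4p
python3 -m creep '[0.03,0,-0.09,0,0,0,3, 0.03,0,-0.09,0,0,0,3]' | sed -n 2,4p
python3 -m creep '[0.03,0,-0.09,0,0,0,3, 0.03,0,-0.09,0,0,0,3]' | sed -n 2,4p
done
```

```text
tcp_pos: [0.5848, 0.3516, 0.1087]
eef_rot: [0.0, 2.792, 0.0]
force: [-0.2, -0.2, -1.1]
tcp_pos: [0.5851, 0.3515, 0.1078]
eef_rot: [0.001, 2.793, 0.0]
force: [0.2, -0.8, -2.1]
tcp_pos: [0.5854, 0.3516, 0.1069]
eef_rot: [0.001, 2.793, 0.0]
force: [-1.3, 0.7, -1.6]
```

```bash
python3 -m creep '[0.03,0,-0.09,0,0,0,3, 0.03,0,-0.09,0,0,0,3]' | sed -n 2,4p
python3 -m creep '[0.03,0,-0.09,0,0,0,3, 0.03,0,-0.09,0,0,0,3]' | sed -n 2,4p
```

```text
tcp_pos: [0.5857, 0.3516, 0.106]
eef_rot: [0.0, 2.793, 0.0]
force: [0.8, 0.0, -1.8]
tcp_pos: [0.586, 0.3516, 0.1055]
eef_rot: [0.0, 2.792, 0.0]
force: [-1.7, -1.6, 2.9]
```

```bash
python3 -m creep '[0.02,0,-0.05,0,0,0,3, 0.02,0,-0.05,0,0,0,3]' | sed -n 2,4p
python3 -m creep '[0,0,0,0,0,0,3]' | sed -n 2,4p
python3 - <<'E'
from h import *
import cv2
s=r.get_state();print(s["tcp_pos"],s["force"],s["torque"])
o=[]
for n,(u,v) in{"side":(285,205),"top":(255,205)}.items():
    im=imaging.read_camera(n)[:,:,::-1]; cv2.imwrite(f"pics/{n}raw6.png",im)
    w=25 if n=="side" else 40
    o.append(cv2.resize(im[v-w:v+w,u-w:u+w],(400,400),interpolation=cv2.INTER_CUBIC))
cv2.imwrite("pics/g3.png",np.hstack(o))
F=fixR(.0015);rec=np.array([.5949,.351,.0688])
k=lambda q:((proj("side",q)[0]-[260,180])*8).round()
print("recess",k(rec),"foot corners if centred",[k(rec+F@(np.array(v)/1000)) for v in((-10,-32,0),(10,-32,0),(10,-32,10),(-10,-32,10))])
E
```

```text
tcp_pos: [0.5861, 0.3516, 0.1055]
eef_rot: [0.0, 2.792, 0.0]
force: [-4.5, -2.4, 5.1]
tcp_pos: [0.5861, 0.3516, 0.1055]
eef_rot: [0.0, 2.792, 0.0]
force: [-4.1, -2.8, 6.0]
[0.5860837  0.35155212 0.10547992] [-4.06198882 -2.75420619  5.96379916] [-0.36888307  0.65540035 -0.12932706]
recess [260. 291.] foot corners if centred [array([224., 362.]), array([296., 342.]), array([284., 311.]), array([212., 331.])]
```

View pics/g3.png

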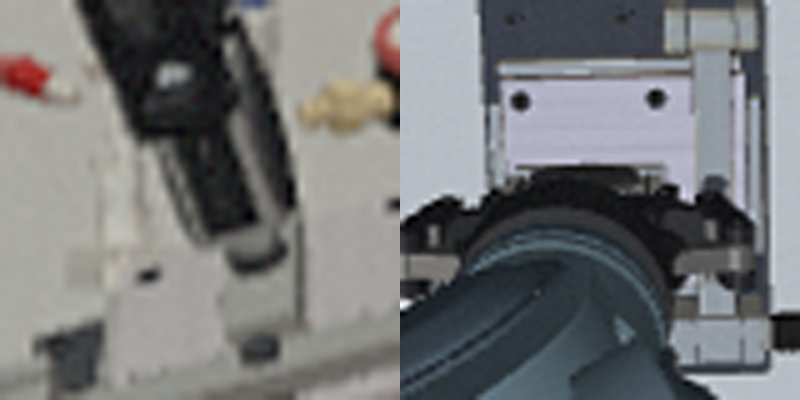

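Foot is down at (222–300, 310–345), about 2 mm upslope of centre. The strap and pin are intact in the top view. I'll lift 2 mm, re-centre and compare the moments to judge whether the foot is flat.

```bash
P='python3 - '; st(){ python3 -c "
from station import r
s=r.get_state();print(s['time_s'],s['tcp_pos'].round(4),s['force'].round(1),s['torque'].round(3),s['eef_rot'].round(4),round(s['finger_gap'],4))"; }
python3 -m creep '[-0.12,0,0.25,0,0,0,3, -0.12,0,0.25,0,0,0,3, -0.28,0,0.17,0,0,0,3, -0.28,0,0.17,0,0,0,3]' >/dev/null; st
python3 -m creep '[0.04,0,-0.1,0,0,0,3, 0.07,0,-0.18,0,0,0,3, 0.07,0,-0.18,0,0,0,3]' >/dev/null; st
python3 -m creep '[0.02,0,-0.05,0,0,0,3, 0.02,0,-0.05,0,0,0,3]' >/dev/null; st
python3 -m creep '[0.01,0,-0.03,0,0,0,3, 0.01,0,-0.03,0,0,0,3]' >/dev/null; st
```

```text
23.4 [0.5832 0.3516 0.1061] [-0.1 -0.  -1.4] [0.041 0.352 0.056] [2.0000e-04 2.7928e+00 2.0000e-04] 0.0509
23.775 [0.5839 0.3516 0.1047] [-3.1  0.1  2.4] [-0.051  0.634  0.043] [2.0000e-04 2.7927e+00 4.0000e-04] 0.05
24.025 [0.584  0.3517 0.1047] [-5.8 -0.8  5.1] [-0.123  0.873  0.009] [-0.0000e+00  2.7923e+00  5.0000e-04] 0.0503
24.275 [0.5841 0.3516 0.1047] [-6.4 -1.8  7.8] [-0.207  0.994 -0.001] [-0.0000e+00  2.7922e+00  5.0000e-04] 0.0505
```

```bash
st(){ python3 -c "
from station import r
s=r.get_state();print(s['time_s'],s['tcp_pos'].round(4),s['force'].round(1),s['torque'].round(3),s['eef_rot'].round(4),round(s['finger_gap'],4))"; }
python3 -m creep '[-0.07,0,0.19,0,0,0,3, -0.07,0,0.19,0.007,0,0.0026,3, -0.07,0,0.19,0.007,0,0.0026,3]' >/dev/null; st
python3 -m creep '[0.035,0,-0.095,0,0,0,3, 0.05,0,-0.14,0,0,0,3, 0.05,0,-0.14,0,0,0,3]' >/dev/null; st
python3 -m creep '[0.01,0,-0.03,0,0,0,3, 0.01,0,-0.03,0,0,0,3]' >/dev/null; st
```

```text
24.65 [0.5837 0.3514 0.1053] [-0.7  0.6 -0.5] [-0.02   0.416 -0.017] [-1.2000e-03  2.7927e+00  1.0700e-02] 0.0503
25.025 [0.5841 0.3515 0.1047] [-3.1 -1.1  4.2] [-0.39   0.777 -0.171] [-1.5000e-03  2.7923e+00  1.0300e-02] 0.0503
25.275 [0.5841 0.3515 0.1047] [-6.4 -2.   7. ] [-0.445  0.923 -0.201] [-1.5000e-03  2.7921e+00  1.0300e-02] 0.0502
```

```bash
python3 -m creep '[-0.01,0,0.02,0,0,0,3, -0.01,0,0.02,0,0,0,3, -0.01,0,0.02,0,0,0,3]'
python3 - <<'E'
from station import r
s=r.get_state();print(s['force'],s['torque']); print(r.job_done())
E
```

```text
time_s: 25.65
tcp_pos: [0.5841, 0.3515, 0.1047]
eef_rot: [-0.001, 2.792, 0.01]
force: [-4.4, -1.0, 5.5]
finger_gap: 0.0504
grasp_force: 64.2
[-4.43928841 -1.009051    5.54541419] [-0.45569479  0.83423277 -0.15471143]
the job is handed in; nothing more can be done
None
```

The job is handed in at 25.7 s: strap down, pin seated to its collar, and the gauge still gripped with its foot on the insert at about 8 N; the dial faces away from both cameras, so plunger-in-recess and foot flatness rest on measured positions and forces, not a reading.

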